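Seat the toy-car blank and hold the drill guide at the mark

ROBOT

A 6-joint arm with a two-finger parallel gripper is mounted at the origin on the work surface. World frame = base frame: x ahead of the robot, y to its left, z up, the work surface at z = 0. Lengths are in mm, angles in rad, forces in N, time in s.
With the tool pointing down it reaches from about 300 to 875 mm from the base axis. Payload 6.4 kg.
Tool frame: the origin (TCP) lies midway between the tips of the shut fingers; the grasp point (between the pads) lies behind it (r.grip_point_offset is the z of the grasp point in the tool frame, in mm); z points along the fingers, y is the line along which they close (so a half turn about z gives the same grasp; the last joint's range is limited). The gripper opens to 85 mm and grips with 20 to 120 N. Pads are 22 mm wide; open, the fingers measure 114 mm over their backs; the gripper's body (76 mm by 85 mm) begins 54 mm behind the grasp point. The pads swing forward as they close: fully open they stand 13 mm farther back than shut.
Start: joints at [0.921, 0.181, 1.607, -0, 1.354, -0.206], TCP at [246.881, 519.318, 231.288] pointing down, gripper open.
Joint ranges: [-2.99, 2.99], [-0.89, 2.07], [0.3, 2.58], [-1.14, 4.28], [0, 2.63], [-3.12, 3.12]. Speed limits (rad/s): [2.57, 2.57, 3.01, 3.14, 3.14, 3.14].

INTERFACE

Orientations are given as a rotation vector (axis times angle).
In Python, from station import r gives the robot as it stands. The module is installed in compiled form; this text tells all that it offers.
- The arm moves only by the shell command python3 -m pendant 'ROWS' [OPENING] [FORCE]. ROWS is JSON, a list of rows, each an object with "slide": the shift along the tool's x, y, z in m, a list of three; "roll": the turn about the tool's z in rad. A call has exactly 8 rows; each row shifts and turns the commanded pose from where the row before left it, along the tool's axes as they then stand; what a row does not reach is not made up. A row lasts 1/8 s, in which the tool goes at most 62.5 mm and 10.7 degrees, less where a joint would pass 70% of its speed; a pose out of reach is approached as far as the arm can. A call with a gripper value outside its range is refused whole. OPENING is the finger opening in m, from 0 to 0.0854, set as the call begins (- or left out, the last holds). The fingers move at their own pace and stop on an object; FORCE is the grip in N (left out, the last holds). Time passes only in rows, so rows that do not move let the fingers close, or fill a call up. It gives the time, the measured TCP pose, the force, the opening and the grip force at its end, in the units of the state.
- r.observe(): the state, without advancing time (a new reading comes with each control period).
- r.read_camera(name): name is "scene" or "top"; returns a dict with "color" (384x512x3 uint8, blue, green, red), "mtx" (3x3 intrinsics, pixels), "cam_to_world" (4x4, takes a point from camera to world coordinates). Camera axes: x right, y down, z forward; pixel columns grow to the right and rows downward; lengths in mm; the calibration is good to about 2 mm. A picture is of the moment at which its call begins. There is no depth.
- r.finish_job(): hands the job in; it is judged then, once.
Trained networks look in the newest picture that a camera, given by its name, has taken for a name from the list of things; names that differ only in an ending like _2 or _b are one class to them, and where a whole thing is asked for, a point or a joint stands for the part that bears it (a point fixed in the world has none). Each returns a list of dicts, best first, with "confidence" (0 to 1); they miss things now and then, are a little off and sometimes report something else, mostly with a low value. They report only what shows in the picture. A call takes as long as a camera call. They do not tell look-alikes from the thing itself.
- r.regions_of(camera, name): "region" (384x512 bool, what is visible of it) and "point" ([row, column] in pixels, amid what is visible of it).
- r.pinpoint(camera, name): "point" ([row, column] in pixels: a listed point, or the origin of a listed thing).
The state is a dict: "time_s": time; "joint_pos": joint angles; "dq": joint speeds; "tau": joint torques, N m; "eef_pos": TCP position; "ee_rot": TCP orientation; "contact_force": force on the tool from outside, world axes, zero at the start; "ft_torque": the same for the moment, N m; "finger_gap": opening from 0.0 (shut) to 1.0 (fully open); "gripper_force": force on a finger pad.
Only numpy, scipy, OpenCV 4.12 (cv2) and the standard library are available. Lean on these libraries where they do the work, as an engineer would, in place of code of your own. Each camera call takes 0.05 s, during which the arm holds its last target. There are 200 camera calls.

TASK

On the drilling jig, push the wooden toy-car blank fully home so that its long straight base edge lies flush against the fence and its nose flush against the end stop. Then take the upright handle of the spring-return drill guide, pull the guide along its rail until its pointer lines up with the fin of the index mark, and keep it there: finish still holding the handle against the spring, with the blank still home. Leave the glue bottle, screwdriver and cork block alone.

Things in the scene. Friction and masses are not known exactly. Their poses are not given: they have to be found in the camera images.
- jig: Fixed drilling jig: grey board, 18 mm thick, x -155 to 135 mm, y -185 to 185 mm. Origin on the bench surface, z up, axes turned with the jig (yaw up to 0.25 rad). Along its +x side, behind the fence, an aluminium rail (y direction) at x = 70 mm, then a scale strip at x = 104 to 128 mm. 'Jig' coordinates below, in mm, are in this frame.
- fence (a point): Point on the fence's working face (looks to jig -x), at jig (30, 7, 25). The dark wooden fence runs along jig y from -93 to 107, is 12 mm thick and stands 14 mm above the board.
- stop (a point): Point on the end stop's working face (looks to jig -y), at jig (0, 95, 25). The dark wooden stop runs along jig x from -30 to 30, is 12 mm thick and stands 14 mm above the board.
- blank: Loose pale-wood toy-car blank flat on the board, 20 mm thick, 55-110 g. Chassis 36 (x) by 110 mm (y), cabin 60 mm (y) on its -x side. Origin under the chassis centre: base edge at x = 18, cabin roof face at x = -38, nose at y = 55, tail at y = -55 mm. Starts off fence and stop, turned up to 0.25 rad from the jig. Home: origin at jig (12, 40, 18), axes parallel.
- blank_base (a point): Middle of the blank's straight base edge (the 110 mm face towards the fence), at half thickness; goes to the fence face.
- blank_nose (a point): Middle of the blank's nose face (36 mm wide, towards the end stop), at half thickness; goes to the stop face.
- carriage: Drill guide: pale wooden block 40 x 40 mm, top at jig z = 52, axes as the jig's, origin on the rail line at board top. Slides only along jig y, from rest at -145 up to 240 mm towards +y; a spring pulls it back: 3 N at rest, 7 to 8.5 N at the marks. A steel arm 28 mm wide, at jig z = 44 to 53, reaches 70 mm to -x over the fence and, when pulled out, passes over the blank.
- carriage_grip (a point): Grip point on the carriage's handle, an upright dark wooden peg of 18 mm diameter from jig z = 52 to 94. The point is on its axis at jig z = 78, 26 mm above the block and 16 mm below the peg's top.
- carriage_pointer (a point): Tip of the carriage's 2 mm wide steel pointer, on its +x side, 31 mm from the rail line, at the same jig y as the handle's axis.
- mark_line (a point): Index mark, fixed: front face of an upright dark steel fin, 2 mm thick in y, on a 22 x 14 mm rider on the scale strip; fin top at jig z = 45. Point at jig x = 104, 3 mm beyond the pointer's tip; axes as the jig's. Its jig y (-5 to 50, varies) is where the pointer must stand.
- glue: Bystander: loose white glue bottle 54 mm diameter, 150 mm high, beside the jig; origin under its centre.
- driver: Bystander: loose screwdriver lying on the bench beside the jig.
- sander: Bystander: loose cork sanding block 100 x 55 x 35 mm beside the jig; origin under its centre.
There are look-alikes about, which are no part of the job. There is more than one size of the blank; the one meant has the size given above.

How it is judged (in metres and radians):
On the way, in this order (a step that is already met when the one before it is completed fails the run):
1. the blank is home against fence and end stop (x of blank_base in the frame of jig between 0.0275 and 0.033 m and y of blank_nose in the frame of jig between 0.0925 and 0.098 m and angle between the y axis of blank and the y axis of jig, either way round below 0.035 rad and z of blank in the frame of jig below 0.0205 m), for 0.2 s.
2. the guide's pointer is held at the mark by the fingers (y of carriage_pointer in the frame of mark_line between -0.004 and 0.004 m and contact force between the fingers and carriage above 2 N and linear speed of carriage below 0.01 m/s), for 0.3 s.
At the end, for the whole second after the job is handed in: Blank flat on the board, base edge and nose each within 2.5 mm of fence and end stop, square within 0.035 rad; pointer within 4 mm of the mark's fin along the rail, slower than 10 mm/s, held there by the fingers (over 2 N on the carriage) (all of step 1 and all of step 2); the arm keeps its last pose, push and grip.
It fails at once if the glue bottle is moved by more than 20 mm (distance of glue from where it was at the start of the episode above 0.02 m).
It fails at once if the screwdriver is moved by more than 20 mm (distance of driver from where it was at the start of the episode above 0.02 m).
It fails at once if the cork block is moved by more than 20 mm (distance of sander from where it was at the start of the episode above 0.02 m).
It also fails if it takes over 72 s, if anything falls off the work surface, if the arm or the gripper's body presses on something with over 40 N, if the wrist force passes 120 N, or if a joint passes its speed limit or range.

## Working session

There is one attempt and no reset: what is moved stays moved. The work goes in short steps, Python scripts to look and compute and a shell command to move; the robot and the scene stay as the last step left them, time stands still between calls to the robot, and variables do not carry over. Pictures are saved under pics/ and viewed, at most 10 in all, crops included, and the job is handed in when it is done.

```bash
mkdir -p pics
cat > h.py <<'E'
import numpy as np, cv2
from station import r
from scipy.spatial.transform import Rotation as R
def ray(c,p):
    K=c["mtx"];T=np.array(c["cam_to_world"]);d=T[:3,:3]@np.linalg.inv(K)@np.array([p[1],p[0],1.]);return T[:3,3],d/np.linalg.norm(d)
def at_z(c,p,z):
    o,d=ray(c,p);return o+d*(z-o[2])/d[2]
def tri(c1,p1,c2,p2):
    A=np.zeros((3,3));b=np.zeros(3)
    for c,p in((c1,p1),(c2,p2)):
        o,d=ray(c,p);M=np.eye(3)-np.outer(d,d);A+=M;b+=M@o
    return np.linalg.solve(A,b)
def proj(c,X):
    T=np.linalg.inv(np.array(c["cam_to_world"]));q=np.array(c["mtx"])@(T[:3,:3]@np.array(X,float)+T[:3,3]);return q[1]/q[2],q[0]/q[2]
E
python3 - <<'E'
from h import *
np.set_printoptions(precision=1,suppress=True)
C={}
for n in("scene","top"):
    C[n]=r.read_camera(n);cv2.imwrite(f"pics/{n}0.png",C[n]["color"])
for k in["jig","fence","stop","blank","blank_base","blank_nose","carriage","carriage_grip","carriage_pointer","mark_line","glue","driver","sander"]:
    P={}
    for n in C:
        P[n]=r.pinpoint(n,k)
        print(k,n,[(np.round(a["point"],1).tolist(),round(a["confidence"],2)) for a in P[n]][:4])
    if P["scene"] and P["top"]: print("   tri",tri(C["scene"],P["scene"][0]["point"],C["top"],P["top"][0]["point"]))
print(C["top"]["cam_to_world"],r.grip_point_offset); print(r.observe())
E
```

```text
jig scene [([204.1, 266.7], 0.95)]
jig top [([221.7, 251.6], 0.96)]
   tri [540.7  49.2  -1.9]
fence scene [([207.9, 268.1], 0.73)]
fence top [([209.0, 247.7], 0.97)]
   tri [575.9  62.4  29.2]
stop scene [([202.9, 308.0], 0.78)]
stop top [([225.6, 219.8], 0.95), ([179.9, 297.5], 0.58)]
   tri [524.4 143.9  22.8]
blank scene [([132.6, 186.2], 0.9), ([306.4, 246.1], 0.81), ([188.3, 260.3], 0.63)]
blank top [([226.6, 260.5], 0.82), ([279.9, 346.0], 0.8), ([134.3, 238.7], 0.68), ([185.4, 297.9], 0.56)]
   tri [551.2 -46.2 209.8]
blank_base scene [([193.2, 264.5], 0.89), ([307.7, 251.6], 0.78), ([135.2, 182.2], 0.64)]
blank_base top [([222.0, 256.3], 0.86), ([137.9, 233.7], 0.69), ([276.8, 348.8], 0.51)]
   tri [536.9  37.8  29.1]
blank_nose scene [([292.5, 264.1], 0.92), ([137.3, 198.3], 0.76)]
blank_nose top [([273.8, 334.8], 0.81), ([237.0, 240.4], 0.76), ([145.8, 236.5], 0.74), ([218.8, 170.2], 0.35)]
   tri [ 368.3 -160.  -706.9]
carriage scene [([214.7, 197.6], 0.96)]
carriage top [([189.6, 296.5], 0.93), ([177.5, 296.1], 0.53)]
   tri [640.7 -84.3  17.7]
carriage_grip scene [([196
[... 494 characters left out ...]
ne []
driver top [([207.8, 339.1], 0.63)]
sander scene [([197.9, 388.2], 0.93)]
sander top [([259.4, 166.1], 0.83), ([187.9, 240.5], 0.71)]
   tri [418.  313.1  -7.6]
[[   0.    -1.     0.1  440.7]
 [  -1.    -0.     0.    25.4]
 [  -0.    -0.1   -1.  1310. ]
 [   0.     0.     0.     1. ]] -18.700000000000003
{'time_s': 1.4, 'joint_pos': array([ 0.9,  0.2,  1.6, -0. ,  1.4, -0.2]), 'dq': array([-0., -0.,  0., -0.,  0.,  0.]), 'tau': array([  0. , -44.5, -35.2,  -0. ,   0. ,  -0. ]), 'eef_pos': array([246.9, 519.3, 231.3]), 'ee_rot': array([-0.7, -3.1,  0. ]), 'contact_force': array([-1.2,  0.1,  0.1]), 'ft_torque': array([0., 0., 0.]), 'gripper_force': 0.0, 'finger_gap': 1.0000231473817738}
```

Run:
```python
import cv2
t=cv2.imread("pics/top0.png")[120:310,140:380];cv2.imwrite("pics/t1.png",cv2.resize(t,None,fx=3,fy=3,interpolation=2))
s=cv2.imread("pics/scene0.png");cv2.imwrite("pics/s1.png",cv2.resize(s,None,fx=1.5,fy=1.5))
```

```text
(no output)
```

View pics/t1.png

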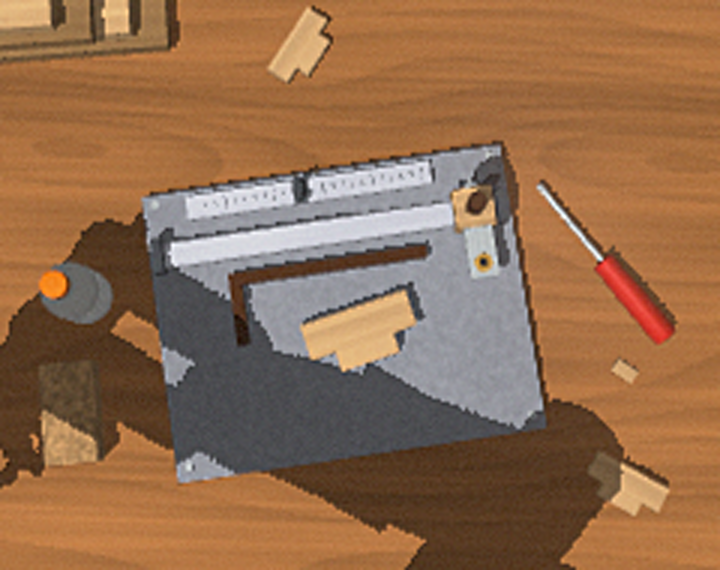

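View pics/s1.png

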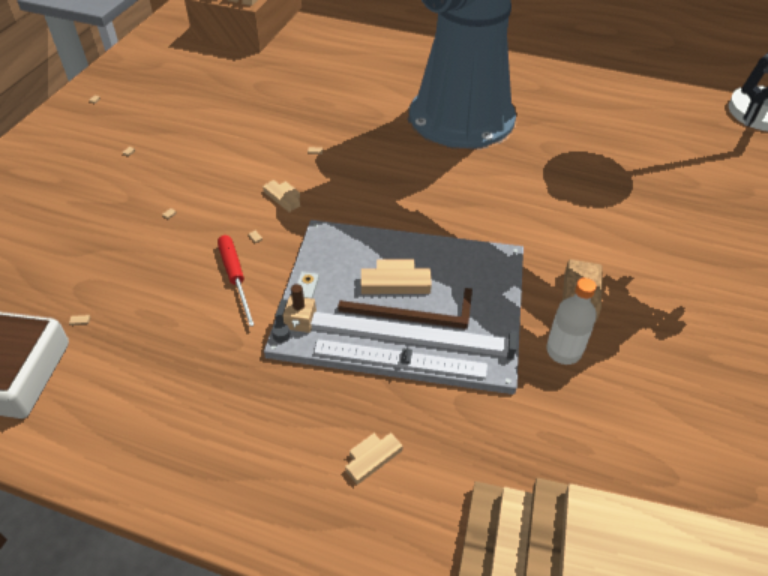

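Top view: the blank on the board is at about (227,260), 36 px ≈ 110 mm long, with its nose to the left. Look-alikes are the small blanks at top (280,346) and (134,239), about 25 px, lying off the jig. The rider/fin is at about (182,240), the guide handle at (187,297), glue at (218,160), cork at (258,163) and the screwdriver at (208,340). I choose the one on the board. Next I fit the poses and make a close crop.

```bash
cat > fit.py <<'E'
from h import *
from scipy.optimize import least_squares
np.set_printoptions(precision=2,suppress=True)
C={n:r.read_camera(n) for n in("scene","top")}
L={"jig":(0,0,0),"fence":(30,7,25),"stop":(0,95,25),"carriage":(70,-145,18),"carriage_grip":(70,-145,78)}
obs=[]
for k,X in L.items():
    for n in C:
        P=r.pinpoint(n,k)
        if P: obs.append((n,P[0]["point"],X))
for q,X in(((145,196),(135,185,18)),((500,143),(135,-185,18)),((546,427),(-155,-185,18)),((180,481),(-155,185,18))):
    obs.append(("top",(120+(q[1]-1)/3,140+(q[0]-1)/3),X))
for q,X in(((312,221),(-155,-185,18)),((524,246),(-155,185,18)),((516,389),(135,185,18)),((264,357),(135,-185,18))):
    obs.append(("scene",(q[1]/1.5,q[0]/1.5),X))
def w(p,X): c,s=np.cos(p[2]),np.sin(p[2]);return np.array([p[0]+c*X[0]-s*X[1],p[1]+s*X[0]+c*X[1],X[2]])
f=lambda p:np.concatenate([np.subtract(proj(C[n],w(p,X)),q) for n,q,X in obs])
s=least_squares(f,[540,49,-.14],loss="soft_l1");p=s.x
print("jig",p);print(f(p).reshape(-1,2))
def toj(X): c,s=np.cos(p[2]),np.sin(p[2]);d=np.array(X[:2])-p[:2];return np.array([c*d[0]+s*d[1],-s*d[0]+c*d[1],X[2]])
for n in C:
    for g in r.regions_of(n,"blank"):
        m=g["region"].astype(np.uint8);cn=max(cv2.findContours(m,0,1)[0],key=cv2.contourArea)[:,0]
        W=np.array([toj(at_z(C[n],(v,u),38 if n=="top" else 38)) for u,v in cn],np.float32)
        print(n,round(g["confidence"],2),g["point"],cv2.minAreaRect(W[:,:2]))
np.save("jig.npy",p)
print("R",R.from_rotvec(r.observe()["ee_rot"]).as_matrix())
for k,z in(("mark_line",45),("carriage_pointer",0)):
    P={n:r.pinpoint(n,k) for n in C}
    for n in C:
        for a in P[n]: print(k,n,a["point"],a["confidence"],toj(at_z(C[n],a["point"],43)))
c=C["top"]["color"][205:250,230:290];cv2.imwrite("pics/b1.png",cv2.resize(c,None,fx=10,fy=10,interpolation=2))
E
python3 fit.py
```

```text
jig [545.27  48.87   0.17]
[[  3.18  -1.94]
 [  0.42   3.39]
 [  0.35   2.82]
 [  4.15 -89.5 ]
 [  0.02   0.66]
 [ -0.8    0.59]
 [  1.47  -0.1 ]
 [  0.92   1.12]
 [  0.22  -0.02]
 [ -0.33  -1.77]
 [ -0.27  -0.39]
 [ -0.16   0.12]
 [  0.29  -1.28]
 [ -1.06  -1.68]
 [ -0.04  -0.34]
 [  0.14   0.54]
 [ -3.14  -1.21]]Traceback (most recent call last):
  File "fit.py", line 24, in <module>
    print(n,round(g["confidence"],2),g["point"],cv2.minAreaRect(W[:,:2]))
                                                ~~~~~~~~~~~~~~~^^^^^^^^^
cv2.error: OpenCV(4.12.0) /io/opencv/modules/imgproc/src/convhull.cpp:143: error: (-215:Assertion failed) total >= 0 && (depth == CV_32F || depth == CV_32S) in function 'convexHull'
```

```bash
sed -i 's/cv2.minAreaRect(W\[:,:2\])/cv2.minAreaRect(np.ascontiguousarray(W[:,:2],dtype=np.float32))/' fit.py; python3 fit.py
```

```text
jig [544.41  49.24   6.46]
[[ 1.66 -2.08]
 [-3.6   4.46]
 [ 2.32  0.47]
 [ 1.02 -0.71]
 [-1.97 -0.6 ]
 [-1.36 -0.15]
 [ 0.96  0.39]
 [ 3.05 -0.77]
 [-0.43  0.25]
 [-0.73  1.69]
 [-0.14 -1.85]
 [ 0.07 -0.44]
 [ 0.21 -0.06]
 [ 0.51 -1.49]
 [-1.29 -1.33]
 [-0.16 -0.05]
 [-0.06  0.71]
 [-3.48 -0.93]]
scene 0.71 [183.8, 261.8] ((-30.75542449951172, -14.534896850585938), (70.68074798583984, 108.27665710449219), 10.154952049255371)
scene 0.66 [130.8, 188.8] ((-189.1477508544922, -239.1456298828125), (88.18165588378906, 42.896549224853516), 51.869224548339844)
scene 0.59 [301.1, 244.6] ((280.7545166015625, 1.2871360778808594), (43.4463005065918, 78.7070541381836), 50.864234924316406)
top 0.77 [280.5, 348.4] ((-222.77378845214844, -248.42843627929688), (78.22417449951172, 38.82103729248047), 55.10819625854492)
top 0.65 [225.7, 257.4] ((-39.015106201171875, -17.953876495361328), (56.466697692871094, 109.2202377319336), 11.531672477722168)
top 0.54 [135.2, 241.5] ((256.212158203125, -1.9550590515136719), (39.4290657043457, 72.411376953125), 48.962459564208984)
R [[-0.9   0.43 -0.  ]
 [ 0.43  0.9   0.  ]
 [ 0.    0.   -1.  ]]
mark_line scene [226.5, 270.4] 0.53 [95.62 19.69 43.  ]
mark_line scene [204.1, 268.5] 0.47 [33.66  6.14 43.  ]
mark_line scene [235.3, 372.9] 0.43 [ 80.63 238.89  43.  ]
mark_line top [185.5, 237.8] 0.49 [105.77  28.52  43.  ]
carriage_pointer scene [219.7, 193.9] 0.92 [ 106.44 -147.73   43.  ]
carriage_pointer scene [197.5, 389.9] 0.17 [-34.95 277.54  43.  ]
carriage_pointer top [180.8, 295.6] 0.92 [  94.55 -144.55   43.  ]
```

View pics/b1.png

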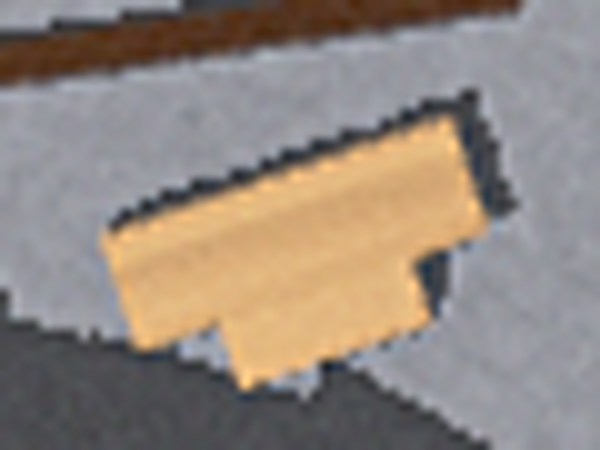

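Close crop: the chosen blank has its nose at the left edge (241,232), its base edge running from (240,228) to (275.5,217), and the cabin towards the lower right. It measures 56×109 mm, which matches. Now the exact numbers.

```bash
cat > m.py <<'E'
from h import *
np.set_printoptions(precision=3,suppress=True)
c=r.read_camera("top");p=np.load("jig.npy")
T=lambda u,v,z,f=3,o=(140,120):at_z(c,(o[1]+(v-f/2+.5)/f,o[0]+(u-f/2+.5)/f),z)
def ang(a,b): d=b-a;return np.arctan2(d[1],d[0])
print("cam",np.array(c["cam_to_world"])[:3,:3])
q=[T(145,196,18),T(500,143,18),T(546,427,18),T(180,481,18)]
print("edges",ang(q[1],q[0])-np.pi/2,ang(q[2],q[3])-np.pi/2,ang(q[3],q[0]),ang(q[2],q[1]), [np.linalg.norm(q[i]-q[i-1]) for i in range(4)])
B=lambda u,v:T(u,v,38,10,(230,205))
bn,bt,tl,nl=B(103,233),B(455,118),B(490,225),B(143,350)
c1,c2=B(240,390),B(432,318)
print("blank yaw",ang(bt,bn)-np.pi/2,ang(tl,nl)-np.pi/2,ang(c2,c1)-np.pi/2,"len",np.linalg.norm(bn-bt),np.linalg.norm(bt-tl))
y=((bn-bt)+(nl-tl)+(c1-c2));y/=np.linalg.norm(y)
x=np.array([y[1],-y[0],0]);o=(bn+bt+tl+nl)/4
print("blank o",o,"yaw",np.arctan2(-y[0],y[1]))
for k in(c1,c2,B(415,262),B(218,322)):print("cab",(k-o)@x,(k-o)@y)
E
python3 m.py
python3 - <<'E'
import sys;sys.path.insert(0,'.')
from h import *
c=r.read_camera("top");g=c["color"]
cv2.imwrite("pics/k1.png",cv2.resize(g[165:215,190:320],None,fx=6,fy=6,interpolation=2))
E
```

```text
cam [[ 0.027 -0.99   0.137]
 [-1.    -0.026  0.013]
 [-0.009 -0.137 -0.991]]
edges 0.17633170096056872 0.17220350203011403 0.16947995518786713 0.16908937756927422 [np.float64(287.9010906613937), np.float64(365.825806103512), np.float64(289.4116236137521), np.float64(365.70553767874014)]
blank yaw 0.3428245591100074 0.3718019274253115 0.3841479085824502 len 109.82801693469881 33.34593379744314
blank o [519.764  27.821  38.   ] yaw 0.36307926798003926
cab -38.44546607635299 31.559529808159688
cab -37.17174433786576 -28.88733498205523
cab -19.96930760401035 -29.66250906562819
cab -17.458404542988525 31.131379006304684
```

View pics/k1.png

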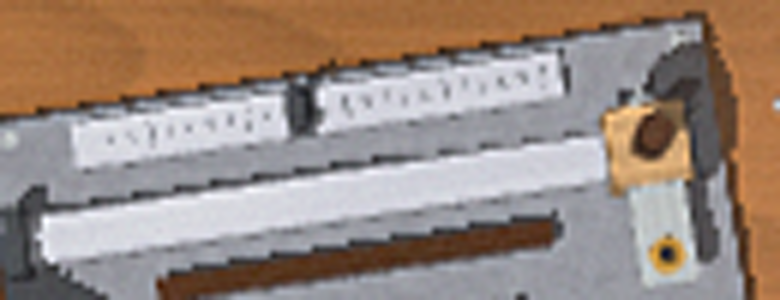

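Crop: the fin/rider is at about (182.5,240) in the full top image, the handle at (187,298). Jig yaw ≈ 0.172, blank yaw ≈ 0.363, cabin centre at world ≈ (493,19). I'll grip the cabin ends along its y direction.

```bash
python3 -m pendant '[{"slide":[0,0,0],"roll":-0.135},{"slide":[0,0,0],"roll":-0.135},{"slide":[0,0,0],"roll":-0.135},{"slide":[0,0,0],"roll":-0.135},{"slide":[0,0,0],"roll":-0.135},{"slide":[0,0,0],"roll":-0.135},{"slide":[-0.01,-0.05,0],"roll":0},{"slide":[-0.01,-0.05,0],"roll":0}]' 0.08 20
python3 -m pendant '[{"slide":[-0.005,-0.06,0],"roll":0},{"slide":[-0.005,-0.06,0],"roll":0},{"slide":[-0.005,-0.06,0],"roll":0},{"slide":[-0.005,-0.06,0],"roll":0},{"slide":[-0.005,-0.06,0],"roll":0},{"slide":[-0.005,-0.06,0],"roll":0},{"slide":[-0.003,-0.06,0],"roll":0},{"slide":[0,-0.035,0],"roll":0}]'
cat >> h.py <<'E'
def st(tx=None,ty=None,tz=None,yaw=None):
    s=r.observe();M=R.from_rotvec(s["ee_rot"]).as_matrix();p=s["eef_pos"]
    yw=np.arctan2(-M[0,1],M[1,1]);print("t %.2f"%s["time_s"],"pos",np.round(p,1),"yaw %.3f"%yw,"F",np.round(s["contact_force"],1),"gap %.3f gf %.1f"%(s["finger_gap"],s["gripper_force"]))
    if tx is not None:
        d=M.T@(np.array([tx,ty,tz])-p)
        if yaw is not None:
            dy=yaw-yw;print("roll",round(-dy,3));Y=yaw;M2=np.array([[-np.cos(Y),-np.sin(Y),0],[-np.sin(Y),np.cos(Y),0],[0,0,-1]]);d=M2.T@(np.array([tx,ty,tz])-p)
        print("slide mm (after roll)",np.round(d,1))
E
python3 -c "
from h import *;st(493.2,18.8,70,.363)"
```

```text
time_s: 4.05
eef_pos: [301.6, 432.4, 231.2]
ee_rot: [-0.575, 3.088, -0.0]
contact_force: [0.7, -0.5, 1.0]
finger_gap: 0.939
gripper_force: 0.0
time_s: 5.05
eef_pos: [496.0, 17.3, 231.5]
ee_rot: [-0.568, 3.089, -0.001]
contact_force: [-0.3, -0.1, 1.3]
finger_gap: 0.933
gripper_force: 0.0
t 5.05 pos [496.   17.3 231.5] yaw 0.364 F [-0.3 -0.1  1.3] gap 0.933 gf 0.0
roll 0.001
slide mm (after roll) [  2.1   2.4 161.5]
```

```bash
python3 -m pendant '[{"slide":[0.007,0.002,0.04],"roll":0},{"slide":[0,0,0.04],"roll":0},{"slide":[0,0,0.04],"roll":0},{"slide":[0,0,0.03],"roll":0},{"slide":[0,0,0.02],"roll":0},{"slide":[0,0,0.014],"roll":0},{"slide":[0,0,0],"roll":0},{"slide":[0,0,0],"roll":0}]'
python3 - <<'E'
from h import *
st(489,17,22,.363)
for n in("scene",):
    c=r.read_camera(n);print(proj(c,(489,17,38)))
    cv2.imwrite("pics/g1.png",cv2.resize(c["color"][110:250,180:360],None,fx=4,fy=4,interpolation=2))
E
```

```text
time_s: 6.05
eef_pos: [488.6, 19.3, 48.1]
ee_rot: [-0.572, 3.088, -0.001]
contact_force: [-0.2, 0.1, -0.4]
finger_gap: 0.939
gripper_force: 0.0
t 6.05 pos [488.6  19.3  48.1] yaw 0.366 F [-0.2  0.1 -0.4] gap 0.939 gf 0.0
roll 0.003
slide mm (after roll) [ 0.4 -2.3 26.1]
(np.float64(174.5073561318495), np.float64(262.62045129545305))
```

View pics/g1.png

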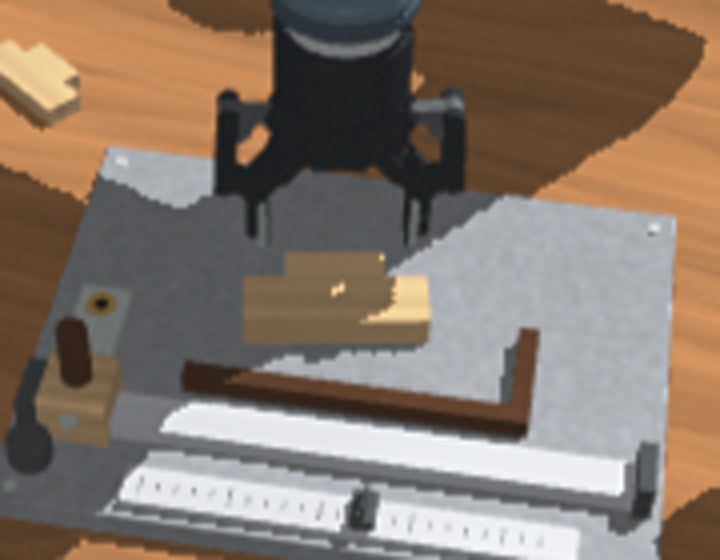

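The fingers straddle the cabin evenly (crop x 255/415 against cabin 285–390). Now I go down and grip.

```bash
python3 -m pendant '[{"slide":[0,-0.002,0.014],"roll":0},{"slide":[0,0,0.010],"roll":0},{"slide":[0,0,0.004],"roll":0},{"slide":[0,0,0],"roll":0},{"slide":[0,0,0],"roll":0},{"slide":[0,0,0],"roll":0},{"slide":[0,0,0],"roll":0},{"slide":[0,0,0],"roll":0}]'
python3 -m pendant '[{"slide":[0,0,0],"roll":0},{"slide":[0,0,0],"roll":0},{"slide":[0,0,0],"roll":0},{"slide":[0,0,0],"roll":0},{"slide":[0,0,0],"roll":0},{"slide":[0,0,0],"roll":0},{"slide":[0,0,0],"roll":0},{"slide":[0,0,0],"roll":0}]' 0.05 30
```

```text
time_s: 7.1
eef_pos: [488.7, 17.6, 19.4]
ee_rot: [-0.572, 3.089, -0.0]
contact_force: [0.9, -0.3, 0.4]
finger_gap: 0.939
gripper_force: 0.0
time_s: 8.1
eef_pos: [488.7, 17.6, 19.5]
ee_rot: [-0.572, 3.089, -0.0]
contact_force: [-0.5, -0.3, 4.9]
finger_gap: 0.692
gripper_force: 32.8
```

```bash
python3 -m pendant '[{"slide":[0,0,0],"roll":0.064},{"slide":[0,0,0],"roll":0.064},{"slide":[0,0,0],"roll":0.064},{"slide":[-0.01,0.014,0],"roll":0},{"slide":[-0.012,0.014,0],"roll":0},{"slide":[-0.012,0.014,0],"roll":0},{"slide":[0,0.014,0],"roll":0},{"slide":[0,0,0],"roll":0}]'
cat > see.py <<'E'
from h import *
import sys
np.set_printoptions(precision=2,suppress=True)
st(516.9,85,20,.172)
c=r.read_camera("top");g=c["color"][195:250,215:285]
cv2.imwrite(sys.argv[1],cv2.resize(g,None,fx=10,fy=10,interpolation=2))
E
python3 see.py pics/p1.png
```

```text
time_s: 9.1
eef_pos: [512.6, 80.5, 19.5]
ee_rot: [-0.276, 3.128, 0.001]
contact_force: [0.2, 1.8, 5.0]
finger_gap: 0.695
gripper_force: 33.1
t 9.10 pos [512.6  80.5  19.5] yaw 0.176 F [0.2 1.8 5. ] gap 0.695 gf 33.1
roll 0.004
slide mm (after roll) [-5.   3.7 -0.5]
```

Run:
```python
from h import *
c=r.read_camera("scene");cv2.imwrite("pics/p2.png",cv2.resize(c["color"][150:250,200:360],None,fx=5,fy=5,interpolation=2))
```

```text
(no output)
```

View pics/p2.png

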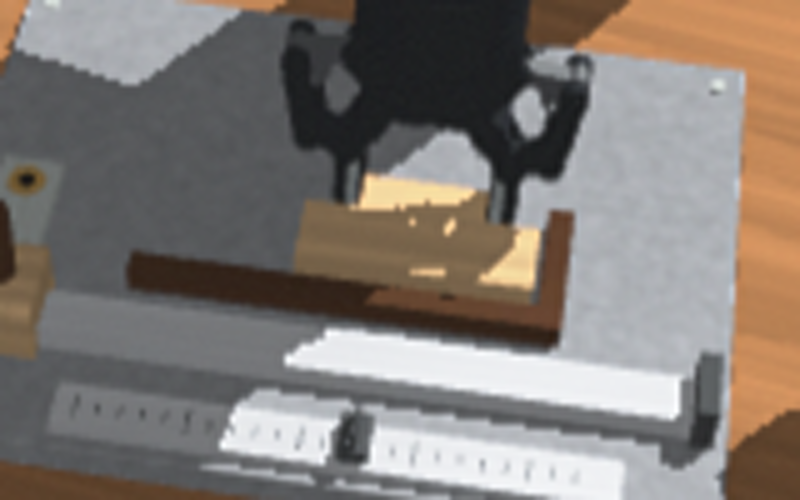

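The blank is held parallel, with its nose at crop x 540 just short of the stop at 550. Guarded pushing towards the fence next.

```bash
python3 -m pendant '[{"slide":[-0.001,0,0],"roll":0},{"slide":[-0.001,0,0],"roll":0},{"slide":[-0.001,0,0],"roll":0},{"slide":[-0.001,0,0],"roll":0},{"slide":[0,0,0],"roll":0},{"slide":[0,0,0],"roll":0},{"slide":[0,0,0],"roll":0},{"slide":[0,0,0],"roll":0}]'
python3 -m pendant '[{"slide":[0,0.001,0],"roll":0},{"slide":[0,0.001,0],"roll":0},{"slide":[0,0.001,0],"roll":0},{"slide":[0,0,0],"roll":0},{"slide":[0,0,0],"roll":0},{"slide":[0,0,0],"roll":0},{"slide":[0,0,0],"roll":0},{"slide":[0,0,0],"roll":0}]'
```

```text
time_s: 10.2
eef_pos: [514.9, 79.9, 19.5]
ee_rot: [0.274, -3.127, -0.0]
contact_force: [-5.0, -0.8, 11.4]
finger_gap: 0.695
gripper_force: 33.8
time_s: 11.2
eef_pos: [515.7, 82.4, 19.5]
ee_rot: [-0.274, 3.129, -0.001]
contact_force: [-0.6, -2.0, 5.3]
finger_gap: 0.696
gripper_force: 33.2
```

```bash
python3 -m pendant '[{"slide":[0,0.001,0],"roll":0},{"slide":[0,0.001,0],"roll":0},{"slide":[0,0.001,0],"roll":0},{"slide":[0,0.001,0],"roll":0},{"slide":[0,0,0],"roll":0},{"slide":[0,0,0],"roll":0},{"slide":[0,0,0],"roll":0},{"slide":[0,0,0],"roll":0}]'
python3 -m pendant '[{"slide":[-0.001,0,0],"roll":0},{"slide":[-0.001,0,0],"roll":0},{"slide":[0,0,0],"roll":0},{"slide":[0,0,0],"roll":0},{"slide":[0,0,0],"roll":0},{"slide":[0,0,0],"roll":0},{"slide":[0,0,0],"roll":0},{"slide":[0,0,0],"roll":0}]'
```

```text
time_s: 12.2
eef_pos: [515.5, 84.1, 19.6]
ee_rot: [-0.273, 3.129, -0.005]
contact_force: [0.2, -12.4, 5.1]
finger_gap: 0.696
gripper_force: 33.1
time_s: 13.2
eef_pos: [515.6, 84.1, 19.5]
ee_rot: [0.274, -3.126, 0.006]
contact_force: [-7.0, -16.3, 12.2]
finger_gap: 0.693
gripper_force: 34.0
```

```bash
python3 -m pendant '[{"slide":[-0.001,0,0],"roll":0},{"slide":[-0.001,0,0],"roll":0},{"slide":[-0.001,0,0],"roll":0},{"slide":[0,0,0],"roll":0},{"slide":[0,0,0],"roll":0},{"slide":[0,0,0],"roll":0},{"slide":[0,0,0],"roll":0},{"slide":[0,0,0],"roll":0}]'
python3 - <<'E'
from h import *
st(516.9,85,20,.172)
for n,b in(("scene",(170,225,250,330)),):
    c=r.read_camera(n);cv2.imwrite("pics/p3.png",cv2.resize(c["color"][b[0]:b[1],b[2]:b[3]],None,fx=10,fy=10,interpolation=2))
E
```

```text
time_s: 14.2
eef_pos: [516.2, 84.3, 19.4]
ee_rot: [0.273, -3.121, 0.006]
contact_force: [-16.4, -17.8, 22.1]
finger_gap: 0.695
gripper_force: 35.1
t 14.20 pos [516.2  84.3  19.4] yaw 0.175 F [-16.4 -17.8  22.1] gap 0.695 gf 35.1
roll 0.003
slide mm (after roll) [-0.8  0.6 -0.6]
```

View pics/p3.png

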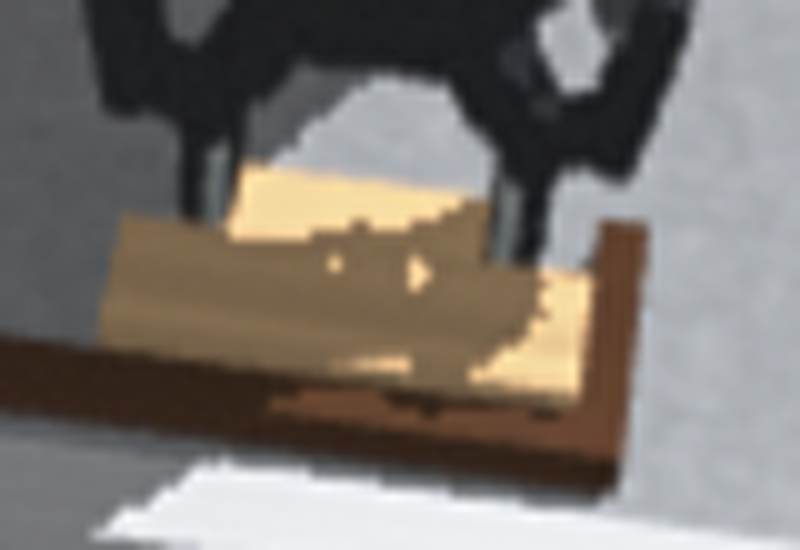

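Nose and base look flush. I relax the push slightly and release, then lift and check.

```bash
python3 -m pendant '[{"slide":[0.001,0,0],"roll":0},{"slide":[0.001,-0.001,0],"roll":0},{"slide":[0.001,-0.001,0],"roll":0},{"slide":[0,0,0],"roll":0},{"slide":[0,0,0],"roll":0},{"slide":[0,0,0],"roll":0},{"slide":[0,0,0],"roll":0},{"slide":[0,0,0],"roll":0}]'
python3 -m pendant '[{"slide":[0,0,0],"roll":0},{"slide":[0,0,0],"roll":0},{"slide":[0,0,0],"roll":0},{"slide":[0,0,0],"roll":0},{"slide":[0.002,0,0],"roll":0},{"slide":[0.003,0,0],"roll":0},{"slide":[0.003,0,0],"roll":0},{"slide":[0,0,0],"roll":0}]' 0.075
python3 -m pendant '[{"slide":[0,0,-0.005],"roll":0},{"slide":[0,0,-0.01],"roll":0},{"slide":[0,0,-0.02],"roll":0},{"slide":[0,0,-0.03],"roll":0},{"slide":[0.02,0,-0.04],"roll":0},{"slide":[0.04,0,-0.04],"roll":0},{"slide":[0.06,0,-0.04],"roll":0},{"slide":[0.06,0,0],"roll":0}]'
python3 - <<'E'
from h import *
p=[];st()
ims=[]
for n,b in(("scene",(165,230,225,335)),("top",(190,245,210,320))):
    c=r.read_camera(n);ims.append(cv2.resize(c["color"][b[0]:b[1],b[2]:b[3]],(770,int(770*(b[1]-b[0])/(b[3]-b[2]))),interpolation=2)[:295])
cv2.imwrite("pics/p4.png",np.vstack([cv2.resize(i,(600,290)) for i in ims]))
E
```

```text
time_s: 15.25
eef_pos: [516.3, 84.1, 19.4]
ee_rot: [0.273, -3.127, 0.002]
contact_force: [-3.9, -4.1, 10.0]
finger_gap: 0.695
gripper_force: 33.8
time_s: 16.25
eef_pos: [509.1, 83.2, 19.2]
ee_rot: [0.273, -3.129, -0.0]
contact_force: [0.4, 0.2, 1.3]
finger_gap: 0.881
gripper_force: 0.0
time_s: 17.25
eef_pos: [341.0, 52.9, 202.4]
ee_rot: [-0.274, 3.123, -0.003]
contact_force: [-0.0, 0.3, 0.3]
finger_gap: 0.875
gripper_force: 0.0
t 17.25 pos [341.   52.9 202.4] yaw 0.175 F [-0.   0.3  0.3] gap 0.875 gf 0.0
```

View pics/p4.png

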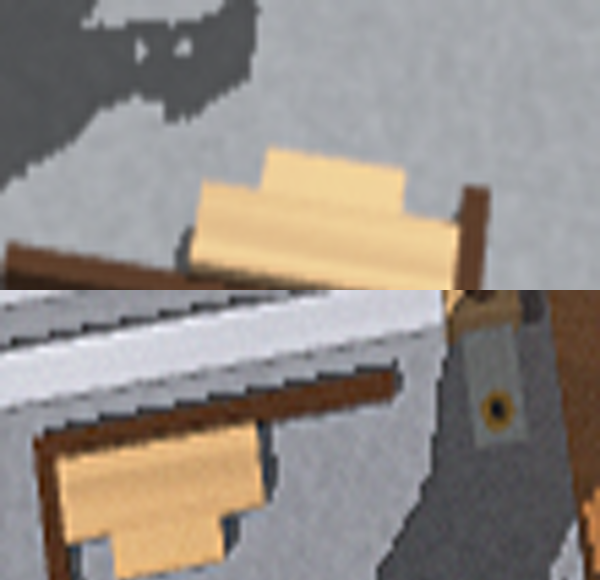

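Both edges look flush in the two views. I check numerically with profiles across the fence and the stop, rectified at fence-top height, and get the guide and mark positions in the same step.

Run:
```python
from h import *
np.set_printoptions(precision=0,suppress=True,linewidth=180)
c=r.read_camera("top");g=c["color"].astype(np.float32)
a=.173;o=np.array([544.4,49.2])
def W(x,y,z): return (o[0]+np.cos(a)*x-np.sin(a)*y,o[1]+np.sin(a)*x+np.cos(a)*y,z)
def samp(x,y,z):
    v,u=proj(c,W(x,y,z));return cv2.getRectSubPix(g,(1,1),(float(u),float(v)))[0,0]
X=np.arange(14,52,2)
print("x",X)
for ys in(range(-80,-40,3),range(-8,20,3),range(50,80,3)):
    P=np.array([np.mean([samp(x,y,32) for y in ys],0) for x in X]);print("R",P[:,2]);print("B",P[:,0])
Y=np.arange(82,116,2);print("y",Y)
for xs in(range(-28,-14,2),range(0,22,2)):
    P=np.array([np.mean([samp(x,y,32) for x in xs],0) for y in Y]);print("R",P[:,2]);print("B",P[:,0])
# fin: dark profile along y over scale strip, z~45 ; 
Y=np.arange(10,50,2);print("fin y",Y)
for z,xs in((45,(106,110,114,118)),):
  print(np.array([np.mean([samp(x,y,z) for x in xs]) for y in Y]))
Y=np.arange(-180,-110,3);print("block y",Y);print(np.array([np.mean([samp(x,y,52)[2]-samp(x,y,52)[0] for x in (53,56,85,88)]) for y in Y]))
C={n:r.read_camera(n) for n in("scene","top")}
for k in("carriage_grip","mark_line","carriage_pointer"):
    P={n:r.pinpoint(n,k) for n in C}
    if all(P.values()):
        q=tri(C["scene"],P["scene"][0]["point"],C["top"],P["top"][0]["point"]);d=q[:2]-o
        print(k,np.round(q,1),"jig",np.round([np.cos(a)*d[0]+np.sin(a)*d[1],-np.sin(a)*d[0]+np.cos(a)*d[1]],1))
    else: print(k,P)
```

```text
x [14 16 18 20 22 24 26 28 30 32 34 36 38 40 42 44 46 48 50]
R [149. 149. 149. 149. 151. 153. 140. 106.  84.  81.  83.  85.  84.  80.  72.  84. 129. 150. 151.]
B [158. 158. 158. 159. 160. 164. 149. 100.  53.  31.  30.  31.  29.  39.  58.  87. 138. 160. 162.]
R [209. 209. 212. 220. 226. 227. 227. 203. 134.  91.  75.  80.  83.  81.  71.  89. 134. 149. 152.]
B [114. 115. 117. 122. 128. 127. 126. 112.  72.  42.  28.  30.  32.  43.  61.  94. 144. 159. 162.]
R [209. 207. 210. 220. 226. 227. 228. 199. 132.  89.  77.  83.  84.  79.  69.  96. 138. 151. 153.]
B [114. 113. 115. 122. 126. 126. 127. 110.  70.  39.  29.  31.  31.  40.  59. 101. 149. 161. 162.]
y [ 82  84  86  88  90  92  94  96  98 100 102 104 106 108 110 112 114]
R [152. 149. 128.  98.  85.  64.  69.  80.  83.  81.  78.  83. 119. 142. 148. 147. 146.]
B [161. 160. 138. 106.  93.  64.  38.  31.  31.  30.  25.  35. 108. 151. 159. 157. 155.]
R [218. 218. 218. 220. 226. 222. 168. 104.  80.  79.  78.  88. 122. 147. 148. 146. 144.]
B [121. 120. 121. 123. 126. 123.  89.  48.  30.  27.  23.  42. 109. 156. 159. 156. 154.]
fin y [10 12 14 16 18 20 22 24 26 28 30 32 34 36 38 40 42 44 46 48]
[199. 162. 109.  68.  44.  62.  73.  74.  70.  96. 163. 207. 215. 213. 203. 202. 210. 212. 207. 190.]
block y [-180 -177 -174 -171 -168 -165 -162 -159 -156 -153 -150 -147 -144 -141 -138 -135 -132 -129 -126 -123 -120 -117 -114 -111]
[ 10.   1.   4.   3.   4.  37.  46.  47.  46.  49.  59.  65.  66.  67.  71.  69.  65.  69.  41.   3. -11.  -9.  -9.  -8.]
carriage_grip [638. -80.  80.] jig [  70. -143.]
mark_line [572.  86. -33.] jig [34. 32.]
carriage_pointer [668. -81.  37.] jig [ 100. -149.]
```

The profiles show no gap (blank edge about 0.5 mm from the fence face, nose on the stop, square). Now I go to the handle at world ≈ (638,-81).

```bash
python3 -m pendant '[{"slide":[-0.04,-0.03,0],"roll":0},{"slide":[-0.045,-0.03,0],"roll":0},{"slide":[-0.045,-0.03,0],"roll":0},{"slide":[-0.045,-0.03,0],"roll":0},{"slide":[-0.045,-0.03,0],"roll":0},{"slide":[-0.035,-0.025,0],"roll":0},{"slide":[-0.014,-0.009,0],"roll":0},{"slide":[0,0,0],"roll":0}]' 0.06
python3 -c "
from h import *;st(638,-81,60,.173)"
```

```text
time_s: 18.8
eef_pos: [637.5, -81.6, 197.2]
ee_rot: [0.273, -3.128, -0.001]
contact_force: [-0.8, 0.4, -0.9]
finger_gap: 0.704
gripper_force: 0.0
t 18.80 pos [637.5 -81.6 197.2] yaw 0.174 F [-0.8  0.4 -0.9] gap 0.704 gf 0.0
roll 0.001
slide mm (after roll) [ -0.6   0.5 137.2]
```

```bash
python3 -m pendant '[{"slide":[0,0,0.03],"roll":0},{"slide":[0,0,0.03],"roll":0},{"slide":[0,0,0.03],"roll":0},{"slide":[0,0,0.02],"roll":0},{"slide":[0,0,0.015],"roll":0},{"slide":[0,0,0.01],"roll":0},{"slide":[0,0,0.002],"roll":0},{"slide":[0,0,0],"roll":0}]'
python3 -m pendant '[{"slide":[0,0,0],"roll":0},{"slide":[0,0,0],"roll":0},{"slide":[0,0,0],"roll":0},{"slide":[0,0,0],"roll":0},{"slide":[0,0,0],"roll":0},{"slide":[0,0,0],"roll":0},{"slide":[0,0,0],"roll":0},{"slide":[0,0,0],"roll":0}]' 0.0 40
```

```text
time_s: 19.8
eef_pos: [637.4, -81.4, 62.6]
ee_rot: [-0.273, 3.129, -0.001]
contact_force: [0.6, 0.7, -1.1]
finger_gap: 0.702
gripper_force: 0.0
time_s: 20.8
eef_pos: [637.3, -81.7, 62.6]
ee_rot: [-0.273, 3.129, -0.001]
contact_force: [-0.8, -3.5, 6.0]
finger_gap: 0.197
gripper_force: 39.5
```

The grip is on the peg (17 mm). Pulling now.

```bash
python3 -m pendant '[{"slide":[0,0.006,0],"roll":0},{"slide":[0,0.012,0],"roll":0},{"slide":[0,0.012,0],"roll":0},{"slide":[0,0.012,0],"roll":0},{"slide":[0,0.012,0],"roll":0},{"slide":[0,0.012,0],"roll":0},{"slide":[0,0.012,0],"roll":0},{"slide":[0,0.006,0],"roll":0}]'
python3 -m pendant '[{"slide":[0,0.006,0],"roll":0},{"slide":[0,0.012,0],"roll":0},{"slide":[0,0.012,0],"roll":0},{"slide":[0,0.012,0],"roll":0},{"slide":[0,0.012,0],"roll":0},{"slide":[0,0.012,0],"roll":0},{"slide":[0,0.010,0],"roll":0},{"slide":[0,0,0],"roll":0}]'
python3 - <<'E'
from h import *
st()
for n,b in(("scene",(195,255,235,315)),):
    c=r.read_camera(n);cv2.imwrite("pics/q1.png",cv2.resize(c["color"][b[0]:b[1],b[2]:b[3]],None,fx=10,fy=10,interpolation=2))
a=.173;o=np.array([544.4,49.2])
C={n:r.read_camera(n) for n in("scene","top")}
for k in("carriage_grip","mark_line","carriage_pointer"):
  for n in C:
    for q in r.pinpoint(n,k)[:2]:
        d=at_z(C[n],q["point"],78 if k[-1]=="p" else 44)[:2]-o;print(k,n,np.round(q["point"],1),round(q["confidence"],2),np.round([np.cos(a)*d[0]+np.sin(a)*d[1],-np.sin(a)*d[0]+np.cos(a)*d[1]],1))
E
```

```text
time_s: 21.8
eef_pos: [622.8, 1.2, 62.6]
ee_rot: [-0.274, 3.129, -0.002]
contact_force: [-0.7, -6.0, 6.9]
finger_gap: 0.195
gripper_force: 39.5
time_s: 22.8
eef_pos: [609.7, 76.0, 62.6]
ee_rot: [-0.274, 3.129, -0.003]
contact_force: [0.4, -6.3, 5.8]
finger_gap: 0.196
gripper_force: 39.6
t 22.80 pos [609.7  76.   62.6] yaw 0.175 F [ 0.4 -6.3  5.8] gap 0.196 gf 39.6
carriage_grip scene [205.2 270.7] 0.62 [65.3 14.7]
carriage_grip top [193.6 246.3] 0.59 [72.8  6.5]
mark_line top [210.8 237.5] 0.54 [30.6 40. ]
carriage_pointer scene [229.1 266.4] 0.89 [104.8  12.3]
carriage_pointer top [223.4 220.9] 0.3 [ 0.7 93.7]
```

View pics/q1.png

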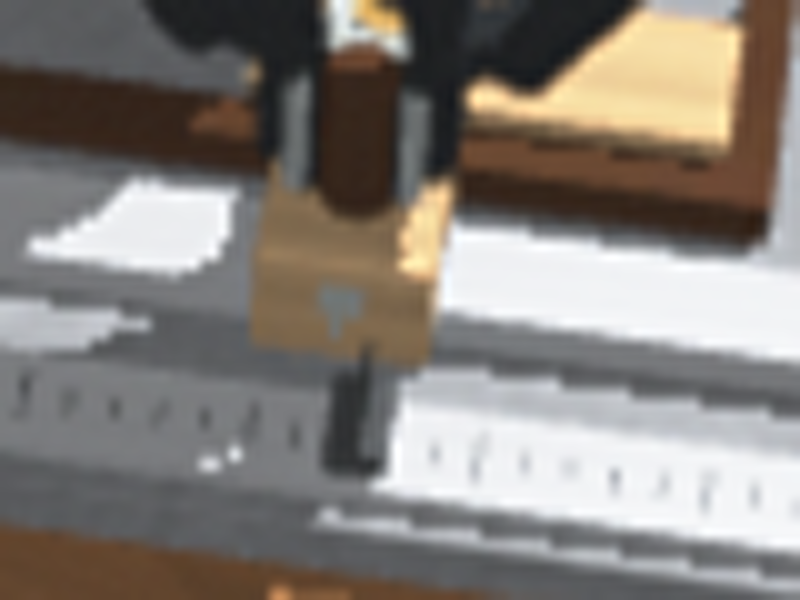

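Scene crop: the guide block's front face spans crop x 255–437 with the pointer at about (338,305). The fin stands at about (365,350), slightly further along +y. I compute the offset by projection.

Run:
```python
from h import *
np.set_printoptions(precision=1,suppress=True)
c=r.read_camera("scene");a=.173;o=np.array([544.4,49.2])
def P(x,y,z):
    v,u=proj(c,(o[0]+np.cos(a)*x-np.sin(a)*y,o[1]+np.sin(a)*x+np.cos(a)*y,z));return np.array([(u-235)*10+4.5,(v-195)*10+4.5])
yc=15
for l,X in(("blockTL",(90,yc-20,52)),("blockTR",(90,yc+20,52)),("pegtop",(70,yc,94)),("ptr base",(90,yc,44)),("ptr tip z44",(101,yc,44)),("tip z38",(101,yc,38)),("fin104 y15",(104,15,45)),("fin104 y20",(104,20,45)),("fin104 y25",(104,25,45)),("fin126 y20",(126,20,45)),("fin top z30 y20",(104,20,30)),("rider z18",(104,13,22)),("rider",(126,13,22)),("rider",(126,27,22)),("rider",(104,27,22)),("fence end",(30,107,32)),("fence end",(42,107,32)),("stop inner corner",(30,95,32))):print(l,P(*X))
s=c["color"];cv2.imwrite("pics/q2.png",cv2.resize(s[220:246,258:280],None,fx=25,fy=22,interpolation=0))
```

```text
blockTL [250.7 257.8]
blockTR [434.  283.4]
pegtop [362.3  74.9]
ptr base [341.  293.3]
ptr tip z44 [333.4 333.2]
tip z38 [332.6 350. ]
fin104 y15 [331.4 341.3]
fin104 y20 [354.4 344.6]
fin104 y25 [377.5 347.8]
fin126 y20 [339.1 426.6]
fin top z30 y20 [352.2 386.3]
rider z18 [319.3 403.7]
rider [303.8 485. ]
rider [368.  494.3]
rider [382.7 412.7]
fence end [782.1 174.7]
fence end [777.5 215.7]
stop inner corner [729.1 167.5]
```

View pics/q2.png

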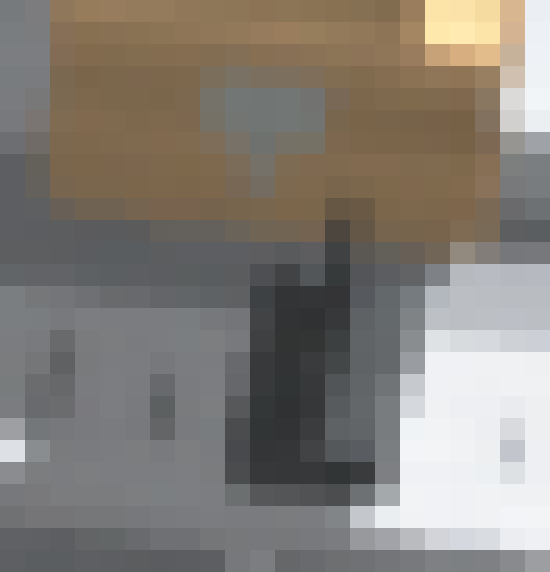

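The fin column is at px 271.6 and the pointer tip at 268.5 (row ~229), so about 7 mm still to pull.

```bash
python3 -m pendant '[{"slide":[0,0.002,0],"roll":0},{"slide":[0,0.002,0],"roll":0},{"slide":[0,0.002,0],"roll":0},{"slide":[0,0.001,0],"roll":0},{"slide":[0,0,0],"roll":0},{"slide":[0,0,0],"roll":0},{"slide":[0,0,0],"roll":0},{"slide":[0,0,0],"roll":0}]'
python3 - <<'E'
from h import *
np.set_printoptions(linewidth=200)
st();c=r.read_camera("scene")
g=c["color"].astype(int)
print("cols",np.arange(262,282))
for v in range(222,238): print(v,"sat",(g[v,262:282,2]-g[v,262:282,0]),"gray",g[v,262:282].mean(1).astype(int))
for n in("scene","top"):
  r.read_camera(n)
  for k in("mark_line","carriage_pointer"):
    print(n,k,[(np.round(q["point"],1).tolist(),round(q["confidence"],2)) for q in r.pinpoint(n,k)[:2]])
E
```

```text
time_s: 24.3
eef_pos: [608.6, 82.1, 62.6]
ee_rot: [-0.273, 3.129, -0.003]
contact_force: [-0.8, -8.2, 5.2]
finger_gap: 0.196
gripper_force: 39.6
t 24.30 pos [608.6  82.1  62.6] yaw 0.174 F [-0.8 -8.2  5.2] gap 0.196 gf 39.6
cols [262 263 264 265 266 267 268 269 270 271 272 273 274 275 276 277 278 279 280 281]
222 sat [-5 44 52 52 51 51 52 53 52 54 55 55 58 56 57 64 90 89 90 68] gray [125 106 106 106 107 107 110 110 113 113 114 116 119 121 122 130 190 205 206 182]
223 sat [-3 43 49 48 49 50 50 47 39 42 43 43 52 52 52 54 59 62 65 38] gray [123 104 102 103 104 104 105 105 108 107 108 109 108 108 110 113 122 126 133 171]
224 sat [-2 44 48 48 48 47 45 31  2  8  8 11 44 50 49 50 51 51 50 32] gray [122 104 101 100 100 100  99 105 114 113 112 112 105 104 105 107 107 106 115 196]
225 sat [ 0 44 49 48 48 48 44 22 -2 -5 -4 -1 34 46 46 46 47 48 40 10] gray [121 105 103 103 101 101 100 108 116 115 116 115 102  98  99  99  99  98 120 226]
226 sat [10 46 51 50 50 49 46 27  7 -2  3  5 43 47 47 44 46 46 41 14] gray [115 103 103 104 103 104 104 108 113 114 112 114 101  99  98  98  98  95 106 174]
227 
[... 1194 characters left out ...]
 124 124 124 120 117  68  51  51  48  50  56 109 133 133 185 193 192 192 190]
235 sat [-4 -4 -5 -4 -4 -4 -3 -3 -3 -2 -2 -3 -7 -8 -9 -7 -9 -8 -9 -9] gray [124 124 124 125 127 121  63  51  50  49  48  60 141 226 218 218 212 208 204 201]
236 sat [-4 -4 -5 -4 -4 -4 -3 -3 -4 -2 -2 -4 -7 -5 -4 -4 -4 -4 -5 -5] gray [123 123 120 124 124 105  57  51  50  49  48  63 157 243 243 241 240 240 235 234]
237 sat [-4 -4 -5 -4 -4 -4 -3 -2 -2 -2 -2 -4 -7 -5 -4 -5 -4 -4 -4 -4] gray [124 123 106 123 126 102  57  51  51  49  47  78 201 242 241 240 240 240 240 242]
scene mark_line [([228.7, 271.0], 0.57)]
scene carriage_pointer [([227.6, 271.9], 0.86)]
top mark_line []
top carriage_pointer [([209.0, 338.0], 0.43)]
```

```bash
python3 -m pendant '[{"slide":[0,0.001,0],"roll":0},{"slide":[0,0,0],"roll":0},{"slide":[0,0,0],"roll":0},{"slide":[0,0,0],"roll":0},{"slide":[0,0,0],"roll":0},{"slide":[0,0,0],"roll":0},{"slide":[0,0,0],"roll":0},{"slide":[0,0,0],"roll":0}]'
python3 - <<'E'
from h import *
np.set_printoptions(linewidth=200)
st();c=r.read_camera("scene");g=c["color"].astype(int)
for v in (227,228,229,230,231): print(v,"sat",(g[v,267:277,2]-g[v,267:277,0]),"gray",g[v,267:277].mean(1).astype(int))
# blank nose/stop check in top
c=r.read_camera("top");t=c["color"].astype(np.float32);a=.173
def s(x,y,z):
    v,u=proj(c,(544.4+np.cos(a)*x-np.sin(a)*y,49.2+np.sin(a)*x+np.cos(a)*y,z));return cv2.getRectSubPix(t,(1,1),(float(u),float(v)))[0,0,2]
print([int(np.mean([s(x,y,32) for x in range(0,22,2)])) for y in range(88,104,2)])
print([int(np.mean([s(x,y,32) for y in range(70,86,3)])) for x in range(22,40,2)])
E
```

```text
time_s: 25.65
eef_pos: [608.5, 83.0, 62.7]
ee_rot: [-0.273, 3.129, -0.003]
contact_force: [-1.1, -6.9, 5.9]
finger_gap: 0.197
gripper_force: 39.6
t 25.65 pos [608.5  83.   62.7] yaw 0.174 F [-1.1 -6.9  5.9] gap 0.197 gf 39.6
227 sat [49 48 49 43 11 16 34 39 48 49] gray [102 103 104 106 111 110 106 107 103 103]
228 sat [48 47 49 47 17 33 48 49 48 49] gray [100 101 101 103 106 102 103 104 103 103]
229 sat [42 45 46 47 23 36 47 48 47 48] gray [ 98  99 100 100  89  88  99 101 101 102]
230 sat [17 27 29 35 14 30 40 42 45 45] gray [ 97  98 100  97  70  85  99  99  99 100]
231 sat [-5 -3 -2  0 -3  7 11 19 27 28] gray [93 94 90 90 63 81 94 97 97 97]
[134, 130, 130, 103, 80, 73, 74, 74]
[235, 236, 237, 210, 141, 97, 83, 89, 90]
```

```bash
python3 -c "
from station import r;print(r.finish_job())"
```

```text
the job is handed in; nothing more can be done
None
```

I handed the job in at about 26 s of the 72 s allowed; no verdict came back. My last images showed the blank against the fence and end stop, within about 1 mm, and the pointer lined up with the fin to within about 1 mm. The gripper is still holding the handle against the spring, and I never went near the glue bottle, screwdriver or cork block.

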